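# Seat and lock a taper-shank drill chuck in a tilted dividing head

## Robot

A 6-joint arm with a two-finger parallel gripper is mounted at the origin on the work surface. World frame = base frame: x ahead of the robot, y to its left, z up, the work surface at z = 0. Lengths are in m, angles in rad, forces in N, time in s.
With the tool pointing down it reaches from about 0.425 to 1.125 m from the base axis. Payload 14.9 kg.
Tool frame: the origin (TCP) lies where the fingers leave the gripper's body, on its centre line; the fingertips stand 78 mm ahead of it and the grasp point (between the pads) lies 60 mm ahead of it; z points along the fingers, y is the direction in which the jaws open and shut (so a half turn about z gives the same grasp; the last joint's range is limited). The gripper opens to 91 mm and grips with 3 to 60 N. Pads are 32 mm wide; open, the fingers measure 118 mm over their backs; the gripper's body (76 mm by 178 mm) begins 60 mm behind the grasp point.
Start: joints at [-1.3, 0.379, 1.734, -0, 1.028, -0.033], TCP at [0.209, -0.668, 0.292] pointing down, gripper open.
Joint ranges: [-2.77, 2.77], [-0.74, 2.19], [0, 2.66], [-1.06, 4.2], [0.31, 2.87], [-3.08, 3.08]. Speed limits (rad/s): [1.89, 1.89, 2.39, 3.14, 3.14, 3.14].

## Interface

Orientations are given as [roll, pitch, yaw] about the fixed x, y, z axes, in that order (R = Rz(yaw) Ry(pitch) Rx(roll)).
In Python, from bench import bot gives the robot as it stands.
- The arm moves only by the tool play_rows, never from a script. Its arguments are lists of equal length, an entry for each row: "travel": the shift along the world's x, y, z in mm, a list of three; "spin": the turn about the world's z in degrees; "grip": the opening, from 0 (shut) to 1 (fully open). A call has exactly 8 rows; each row is the pose to reach, as a shift and turn from the pose commanded when the call began; what a row does not reach only later rows make up. A row lasts 1/12 s, in which the tool goes at most 41.7 mm and 7.16 degrees, less where a joint would pass 70% of its speed; a pose out of reach is approached as far as the arm can. A call with a gripper value outside its range is refused whole. The fingers move at their own pace and stop on an object; "newtons" is the grip in N (left out, the last holds). Time passes only in rows, so rows that repeat a pose let the fingers close, or fill a call up. It gives the time, the measured TCP pose, the force and the opening at its end, in the units of the state.
- bot.get_obs(): the state, without advancing time (a new reading comes with each control period).
- bot.read_camera(name): name is "scene" or "top"; returns the picture (480x640x3 uint8, blue, green, red); there is no depth.
- bot.camera_model(name): a dict with "fx", "fy", "cx", "cy" (pixels), "T" (4x4, takes a point from camera to world coordinates). Camera axes: x right, y up, looking along -z (the intrinsics and any distortion apply to the point x, -y, -z); pixel columns grow to the right and rows downward; lengths in m; the calibration is good to about 2 mm. A picture is of the moment at which its call begins. camera_model takes no time and is no camera call.
- bot.close_job(): hands the job in, once; it reports no verdict.
The state is a dict: "time_s": time; "joints": joint angles; "qvel": joint speeds; "tau": joint torques, N m; "ee_pos": TCP position; "orientation": TCP orientation; "wrist_force": force on the tool from outside, world axes, zero at the start; "moment": the same for the moment, N m; "gripper_width": finger opening in m.
Only numpy, scipy, OpenCV 4.12 (cv2) and the standard library are available. Lean on these libraries where they do the work, as an engineer would, in place of code of your own. Each camera call takes 0.05 s, during which the arm holds its last target.

## Task

Take the drill chuck out of the wooden rack and set its tapered shank in the tilted socket of the green dividing head, without forcing it: it stops standing proud on the catch, and there you let go of it. Then tap its flat nose with closed fingers until it snaps fully home, shoulder against the socket face, and locks. Leave the other two tools standing in the rack.

Things in the scene. Friction and masses are not known exactly. Their poses are not given: they have to be found in the camera images.
- chuck_grip (a point): Drill chuck, dark knurled cylinder 38 mm across with bright conical nose, about 0.35 kg, upright in any one of the rack's holes. Point on its axis half-way up the body; z runs from shank to nose. The straight cylinder runs from 30 mm below this point (shoulder) to 18 mm above; the nose ends flat, 30 mm across, 30 mm above this point.
- chuck_shoulder (a point): Centre of the underside of the chuck's body, on its axis, 30 mm below chuck_grip; same axes. Below it is the shank, 68 mm long: a taper 26 mm in diameter here and 16 mm at 50 mm lower, then a 9 mm neck and an end knob 14 mm in diameter.
- socket: Bored spindle nose of the green dividing head, fixed. Origin: centre of the socket's mouth in its end face, 150 mm above the table. z: bore axis, out of the mouth, leaning 0.56 rad from vertical towards -x, turned up to 0.45 rad either side; y level. Tapered bore 27.6 mm across at the mouth, 17.6 mm at 50 mm depth. Face 51 mm across. A disc on the head's +y side, 56 mm off, is all below the face.
- catch (a point): Centre of the ring of spring balls hidden in the bore, 57 mm below the mouth on its axis. Let go in the socket, the chuck rests with its knob on the balls, its shoulder 10 to 14 mm proud of the face; they bear its weight. A push or taps of some 6 to 20 N along the axis drive the knob past them over about 6 mm; then it snaps in by itself, shoulder on the face: locked.
- rack: Fixed plywood block, 84 x 290 x 80 mm high, origin under its centre, long side along its y axis, z up. Three through holes 32 mm in diameter at y = -90, 0 and +90 mm; a tool stands in each, its shoulder resting on the block's top (80 mm above the table).
- centre_mid (a point): Revolving centre, to be left alone: brass body 42 mm in diameter with a steel cone point, same shank, standing in another hole of the rack; this point is on its axis, 13 mm above the rack's top; its point is 54 mm above the rack's top.
- arbor_mid (a point): Cutter arbor, to be left alone: blue flange 46 mm and blue nut 32 mm in diameter on a 20 mm stem, same shank, standing in another hole of the rack; this point is on its axis, 27 mm above the rack's top; its top is 54 mm above the rack's top.
Mind the look-alikes: they are no part of the job. There is more than one size of the part that bears socket; the job needs the smaller.

How it is judged:
On the way:
1. the chuck rests in the socket, still proud of the face, and the fingers have let go of it (z of chuck_shoulder in the frame of socket between 0.006 and 0.02 m and angle between the z axis of chuck_shoulder and the z axis of socket, either way round below 0.2 rad and distance between chuck_shoulder and socket below 0.022 m and contact force between the fingers and chuck below 0.1 N), for 0.2 s.
At the end, for the whole second after the job is handed in: The chuck is locked in the socket: shoulder within 3 mm of the socket face and 5 mm of the mouth's centre, axes aligned within 0.06 rad, at rest; the centre and the arbor still stand in the rack within 20 mm of where they were (z of chuck_shoulder in the frame of socket below 0.003 m and distance between chuck_shoulder and socket below 0.005 m and angle between the z axis of chuck_shoulder and the z axis of socket, either way round below 0.06 rad and linear speed of chuck below 0.02 m/s and distance of each of centre_mid, arbor_mid from where it was at the start of the episode below 0.02 m); the robot touches nothing.
It fails at once if the revolving centre is pulled out or knocked out of the rack (distance of centre_mid from where it was at the start of the episode above 0.03 m).
It fails at once if the arbor is pulled out or knocked out of the rack (distance of arbor_mid from where it was at the start of the episode above 0.03 m).
It also fails if it takes over 45 s, if anything falls off the work surface, if the arm or the gripper's body presses on something with over 40 N, if the wrist force passes 120 N, or if a joint passes its speed limit or range.

## Working session

There is one attempt and no reset: what is moved stays moved. The work goes in short steps, Python scripts to look and compute and a tool call to move; the robot and the scene stay as the last step left them, time stands still between calls to the robot, and variables do not carry over. Pictures are saved under pics/ and viewed, and the job is handed in when it is done.

Besides the shell and the picture viewer there is one more tool, called after "Request:" by a JSON object that holds its "name" and its "arguments". play_rows: Moves the arm, as the interface text tells. Its arguments: {"type":"object","properties":{"travel":{"type":"array"},"spin":{"type":"array"},"grip":{"type":"array"},"newtons":{"type":"number"}},"required":["travel","spin","grip"]}

```bash
ls; mkdir -p pics; python3 - <<'E'
from bench import bot
import cv2
print(bot.get_obs())
for n in ("scene","top"):
    cv2.imwrite(f"pics/{n}0.png",bot.read_camera(n)); print(n,bot.camera_model(n))
E
```

```text
pics
{'time_s': 0.0, 'joints': array([-1.30031741e+00,  3.79395665e-01,  1.73478273e+00,  1.06455053e-05,
        1.02849427e+00, -3.32947223e-02]), 'qvel': array([ 0.00122149,  0.00029906,  0.00074062, -0.00133669,  0.000633  ,
       -0.00032286]), 'tau': array([ 3.83524719e-03, -7.63708162e+01, -4.34359396e+01,  6.51724264e-02,
        4.24968742e-02, -6.78281913e-05]), 'ee_pos': array([ 0.20930264, -0.66764967,  0.29159626]), 'orientation': array([-3.14051354e+00, -4.50592860e-05,  3.03768113e-01]), 'wrist_force': array([ 0.63262465, -0.29493042, -0.03946617]), 'moment': array([ 0.00769662, -0.0200865 ,  0.04064358]), 'gripper_width': 0.09160267960499072}
scene {'fx': 522.070949466492, 'fy': 522.070949466492, 'cx': 311.42462902293005, 'cy': 248.4986395629098, 'T': array([[-0.2660121 , -0.74074612,  0.61687337,  1.087006  ],
       [ 0.9638941 , -0.21241034,  0.16059269,  0.19613247],
       [ 0.01207187,  0.6373202 ,  0.77050453,  0.96210434],
       [ 0.        ,  0.        ,  0.        ,  1.        ]])}
top {'fx': 520.1649376091158, 'fy': 520.1649376091158, 'cx': 320.6517253095596, 'cy': 233.93473463684154, 'T': array([[-0.02488465,  0.99660785, -0.07844459,  0.34661052],
       [-0.99968216, -0.02449056,  0.00598199,  0.03605686],
       [ 0.00404055,  0.07856851,  0.99690053,  1.1307551 ],
       [ 0.        ,  0.        ,  0.        ,  1.        ]])}
```

View pics/scene0.png

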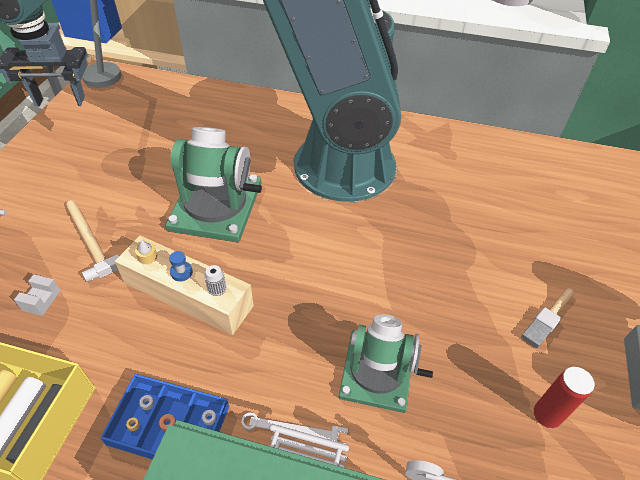

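View pics/top0.png

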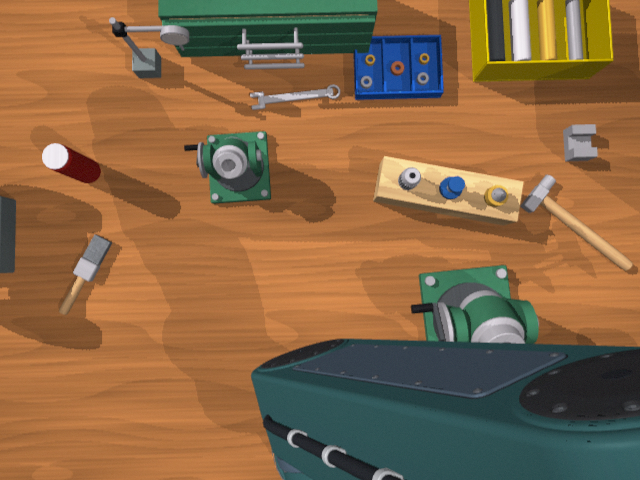

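```bash
python3 - <<'E'
import cv2,numpy as np
t=cv2.imread("pics/top0.png");s=cv2.imread("pics/scene0.png")
def z(i,x,y,w,h,f):return cv2.resize(i[y:y+h,x:x+w],None,fx=f,fy=f,interpolation=cv2.INTER_CUBIC)
a=z(t,180,115,100,100,4);b=z(s,335,305,100,100,4)
c=z(t,370,150,160,75,5) ; d=z(s,110,225,150,110,5)
cv2.imwrite("pics/z1.png",np.hstack([a,b])); cv2.imwrite("pics/z2.png",c); cv2.imwrite("pics/z3.png",d)
E
```

```text
(no output)
```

View pics/z1.png

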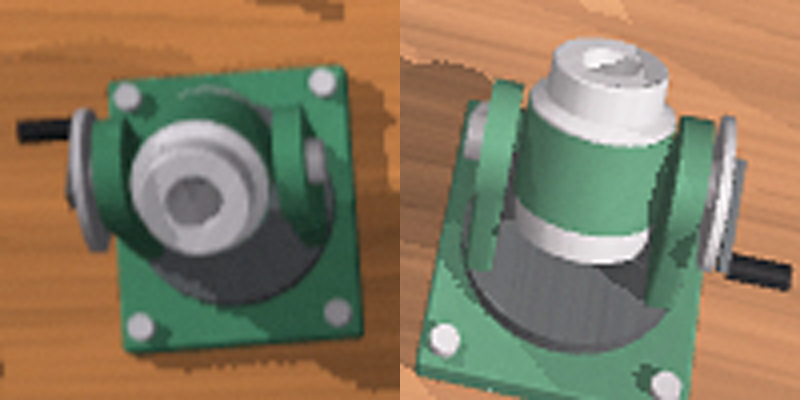

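View pics/z2.png

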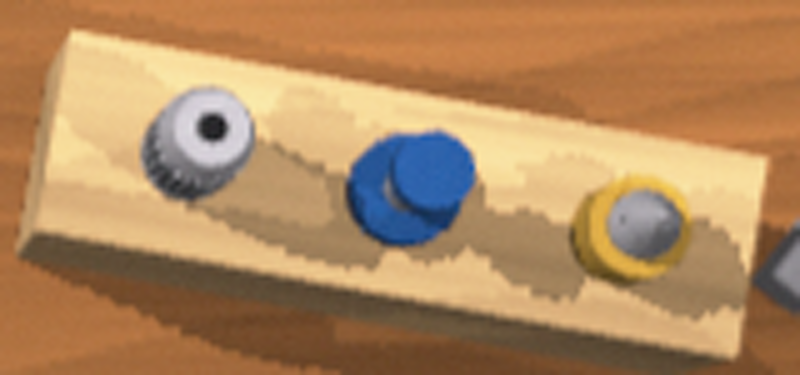

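View pics/z3.png

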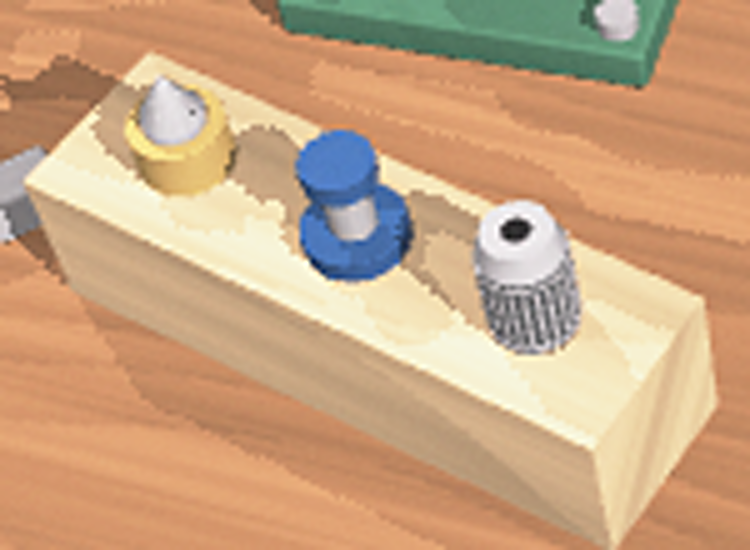

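```bash
cat > h.py <<'E'
import numpy as np,cv2
from bench import bot
def ray(n,uv):
    c=bot.camera_model(n);T=c["T"]
    d=T[:3,:3]@np.array([(uv[0]-c["cx"])/c["fx"],-(uv[1]-c["cy"])/c["fy"],-1.]);return T[:3,3],d/np.linalg.norm(d)
def onz(n,uv,z):
    o,d=ray(n,uv);return o+d*(z-o[2])/d[2]
def tri(a,b):
    (o,d),(p,e)=ray("top",a),ray("scene",b)
    t=np.linalg.lstsq(np.c_[d,-e],p-o,rcond=None)[0]
    return (o+d*t[0]+p+e*t[1])/2,np.linalg.norm(o+d*t[0]-p-e*t[1])
E
python3 - <<'E'
from h import *
np.set_printoptions(precision=4,suppress=True)
Z2=lambda x,y:(370+(x+.5)/5-.5,150+(y+.5)/5-.5)
Z3=lambda x,y:(110+(x+.5)/5-.5,225+(y+.5)/5-.5)
A=lambda x,y:(180+x/4-.4,115+y/4-.4); B=lambda x,y:(335+(x-400)/4-.4,305+y/4-.4)
print("nose",tri(Z2(212,126),Z3(516,230)),onz("top",Z2(212,126),.14),onz("scene",Z3(516,230),.14))
C=[onz("top",Z2(*p),.08)[:2] for p in((72,30),(768,157),(738,357),(38,233))];C=np.array(C);print(C,C.mean(0))
v=C[0]-C[1]+C[3]-C[2];print("rack y az",np.arctan2(v[1],v[0]),np.linalg.norm(v)/2)
v/=np.linalg.norm(v);print("hole+90",C.mean(0)+.09*v)
C=[onz("scene",Z3(*p),.08)[:2] for p in((150,52),(705,298),(592,448),(25,182))];C=np.array(C);print(C,C.mean(0))
print("mouth",tri(A(192,200),B(611,64)),onz("top",A(194,199),.15),onz("scene",B(611,64),.15))
# bolts near: top left/right bottom ; scene bottom
bl=[A(127,96),A(322,82),A(337,312),A(141,327)]
P=[onz("top",b,.02)[:2] for b in bl];print(np.array(P))
for i,j in((0,1),(3,2),(0,3),(1,2)):
    d=P[i]-P[j];print(np.arctan2(d[1],d[0]),np.linalg.norm(d))
print(tri(A(127,96),B(666,385)),tri(A(322,82),B(445,338)))
print(onz("top",A(52,132),.1),)
# trunnion ends: right boss, left disc
E
```

```text
nose (array([ 0.535 , -0.1488,  0.1372]), np.float64(0.0013803353323947579)) [ 0.5346 -0.1489  0.14  ] [ 0.5368 -0.1469  0.14  ]
[[ 0.5873 -0.1042]
 [ 0.5277 -0.3872]
 [ 0.4458 -0.3705]
 [ 0.5036 -0.0874]] [ 0.5161 -0.2373]
rack y az 1.3664484944820159 0.28904719350001135
hole+90 [ 0.5344 -0.1492]
[[ 0.4487 -0.3663]
 [ 0.5081 -0.0833]
 [ 0.5892 -0.1017]
 [ 0.5302 -0.383 ]] [ 0.5191 -0.2336]
mouth (array([0.5614, 0.2047, 0.1482]), np.float64(0.0002530600293577843)) [0.5614 0.2036 0.15  ] [0.5626 0.2046 0.15  ]
[[0.6474 0.2615]
 [0.6527 0.1556]
 [0.5263 0.1495]
 [0.5207 0.255 ]]
1.6200710573972765 0.10603380601462767
1.6237317526631623 0.10567699548234986
0.0509635738284617 0.12687509014145654
0.04814224023729725 0.12648813990510122
(array([0.6471, 0.2617, 0.0212]), np.float64(0.0008907209643886213)) (array([0.6523, 0.1559, 0.021 ]), np.float64(0.0008406145456018389))
[0.6082 0.2831 0.1   ]
```

Request:
{"name": "play_rows", "arguments": {"travel": [[10,5,35],[40,30,50],[70,60,55],[100,90,55],[130,115,55],[155,145,55],[180,175,55],[205,205,55]], "spin": [0,-4,-8,-12,-16,-20,-24,-29], "grip": [0.75,0.75,0.75,0.75,0.75,0.75,0.75,0.75], "newtons": 10}}

```text
time_s: 0.77
ee_pos: [0.4153, -0.4612, 0.347]
orientation: [-3.141, 0.0, -0.206]
wrist_force: [0.5, -0.3, 0.4]
gripper_width: 0.0682
```

Request:
{"name": "play_rows", "arguments": {"travel": [[15,35,0],[30,70,0],[45,105,0],[60,140,0],[75,175,0],[90,210,0],[105,245,0],[121,280,0]], "spin": [0,0,0,0,0,0,0,0], "grip": [0.75,0.75,0.75,0.75,0.75,0.75,0.75,0.75]}}

```text
time_s: 1.43
ee_pos: [0.5356, -0.1811, 0.3471]
orientation: [3.142, 0.0, -0.202]
wrist_force: [1.0, -0.8, 0.0]
gripper_width: 0.0685
```

Request:
{"name": "play_rows", "arguments": {"travel": [[0,33,0],[0,33,-35],[0,33,-70],[0,33,-100],[0,33,-100],[0,33,-100],[0,33,-100],[0,33,-100]], "spin": [0,0,0,0,0,0,0,0], "grip": [0.75,0.75,0.75,0.75,0.75,0.75,0.75,0.75]}}

```text
time_s: 2.1
ee_pos: [0.5363, -0.1504, 0.2493]
orientation: [3.141, -0.003, -0.203]
wrist_force: [-0.2, 0.9, -0.2]
gripper_width: 0.0688
```

```bash
python3 - <<'E'
from bench import bot
import cv2
for n in ("scene","top"): cv2.imwrite(f"pics/{n}1.png",bot.read_camera(n))
cv2.imwrite("pics/c1.png",cv2.resize(cv2.imread("pics/scene1.png")[150:350,80:330],None,fx=3,fy=3))
E
```

```text
(no output)
```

View pics/c1.png

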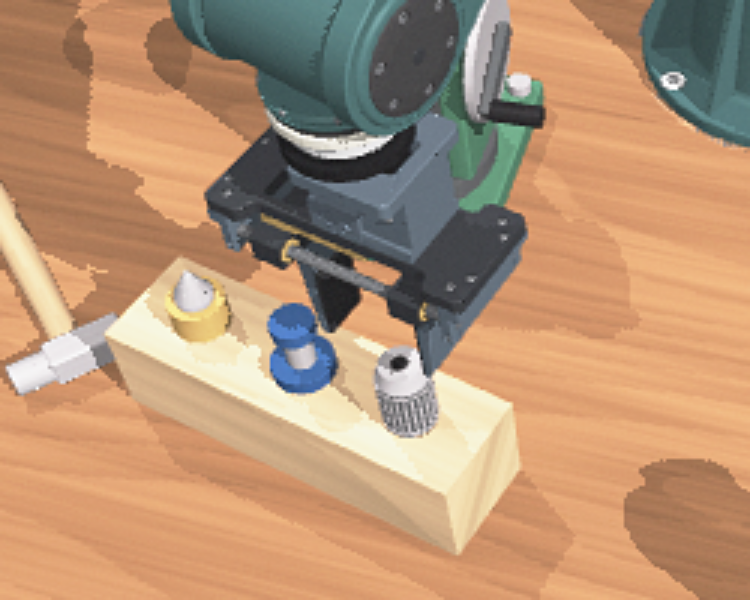

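Request:
{"name": "play_rows", "arguments": {"travel": [[0,2,-25],[0,2,-50],[0,2,-70],[0,2,-77],[0,2,-77],[0,2,-77],[0,2,-77],[0,2,-77]], "spin": [0,0,0,0,0,0,0,0], "grip": [0.75,0.75,0.75,0.75,0.3,0.3,0.3,0.3], "newtons": 12}}

```text
time_s: 2.87
ee_pos: [0.5361, -0.1482, 0.1716]
orientation: [3.141, -0.002, -0.202]
wrist_force: [-0.5, -0.5, 0.1]
gripper_width: 0.0448
```

```bash
python3 - <<'E'
from bench import bot
import cv2
for n in ("scene","top"): cv2.imwrite(f"pics/{n}2.png",bot.read_camera(n))
cv2.imwrite("pics/c2.png",cv2.resize(cv2.imread("pics/scene2.png")[150:350,80:330],None,fx=3,fy=3))
E
```

```text
(no output)
```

View pics/c2.png

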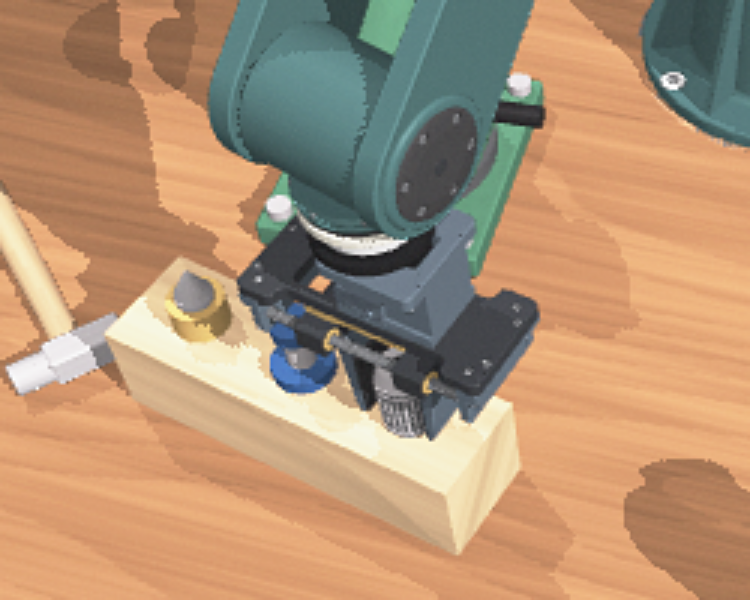

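Request:
{"name": "play_rows", "arguments": {"travel": [[0,0,0],[0,0,0],[0,0,0],[0,0,10],[0,0,22],[0,0,34],[0,0,46],[0,0,46]], "spin": [0,0,0,0,0,0,0,0], "grip": [0.2,0.2,0.2,0.2,0.2,0.2,0.2,0.2], "newtons": 12}}

```text
time_s: 3.63
ee_pos: [0.5365, -0.1483, 0.2193]
orientation: [3.141, -0.004, -0.202]
wrist_force: [0.6, -1.1, -2.7]
gripper_width: 0.0376
```

```bash
python3 - <<'E'
from bench import bot
import cv2
for n in ("scene","top"): cv2.imwrite(f"pics/{n}3.png",bot.read_camera(n))
cv2.imwrite("pics/c3.png",cv2.resize(cv2.imread("pics/scene3.png")[150:350,80:330],None,fx=3,fy=3))
print(bot.get_obs()["gripper_width"],bot.get_obs()["wrist_force"])
E
```

```text
0.03772820975393592 [-0.28623585 -0.02656775 -3.14819045]
```

View pics/c3.png

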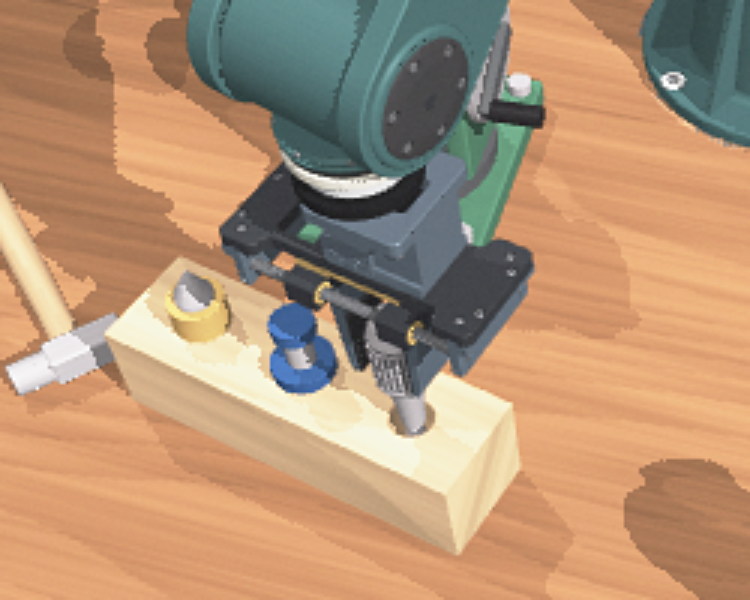

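Request:
{"name": "play_rows", "arguments": {"travel": [[-8,2,0],[-16,3,0],[-24,5,-2],[-32,6,-5],[-38,8,-8],[-43,9,-11],[-47,10,-13],[-47,10,-13]], "spin": [0,0,0,0,0,0,0,0], "grip": [0.2,0.2,0.2,0.2,0.2,0.2,0.2,0.2]}}

```text
time_s: 4.4
ee_pos: [0.4874, -0.1377, 0.2026]
orientation: [-3.142, 0.001, -0.202]
wrist_force: [0.5, -1.1, -2.4]
gripper_width: 0.0379
```

```bash
python3 - <<'E'
from bench import bot
import cv2
for n in ("scene","top"): cv2.imwrite(f"pics/{n}4.png",bot.read_camera(n))
cv2.imwrite("pics/c4.png",cv2.resize(cv2.imread("pics/scene4.png")[170:340,110:310],None,fx=4,fy=3.5))
print(bot.get_obs()["gripper_width"],bot.get_obs()["wrist_force"])
E
```

```text
0.03781586244891784 [-0.29178096 -0.08632055 -3.95047271]
```

View pics/c4.png

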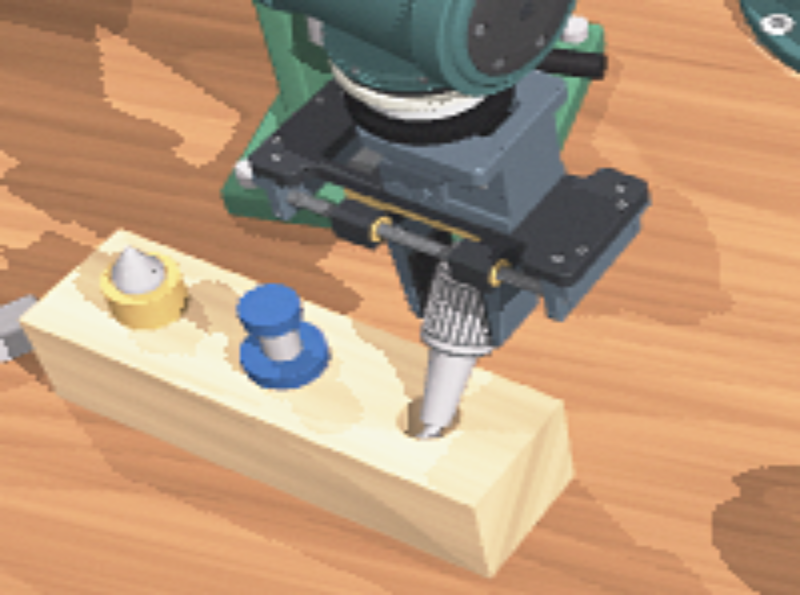

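Request:
{"name": "play_rows", "arguments": {"travel": [[-5,1,8],[-11,2,17],[-18,4,29],[-25,5,41],[-32,7,60],[-32,7,85],[-32,7,110],[-32,10,120]], "spin": [0,0,0,0,0,0,0,0], "grip": [0.2,0.2,0.2,0.2,0.2,0.2,0.2,0.2]}}

```text
time_s: 5.17
ee_pos: [0.4568, -0.1283, 0.327]
orientation: [3.141, -0.004, -0.203]
wrist_force: [0.7, -0.5, -2.7]
gripper_width: 0.038
```

Request:
{"name": "play_rows", "arguments": {"travel": [[5,25,0],[10,55,0],[14,90,0],[18,125,0],[22,160,0],[26,195,0],[30,225,0],[34,245,0]], "spin": [2,4,6,8,10,12,14,14.4], "grip": [0.2,0.2,0.2,0.2,0.2,0.2,0.2,0.2]}}

```text
time_s: 5.83
ee_pos: [0.4897, 0.1196, 0.3231]
orientation: [-3.141, 0.0, 0.052]
wrist_force: [0.4, -0.8, -3.0]
gripper_width: 0.0376
```

```bash
python3 - <<'E'
from bench import bot
import cv2
for n in ("scene","top"): cv2.imwrite(f"pics/{n}5.png",bot.read_camera(n))
o=bot.get_obs();print(o["gripper_width"],o["wrist_force"],o["ee_pos"],o["orientation"],o["joints"])
E
```

```text
0.037948541849253996 [ 0.32389663 -0.65880699 -3.40136605] [0.49017605 0.11954098 0.32313772] [-3.14122271e+00  7.69987178e-05  5.21793768e-02] [1.92864912e-01 2.50702493e-02 2.10423097e+00 4.44642816e-04
 1.01231584e+00 1.71124626e+00]
```

View pics/scene5.png

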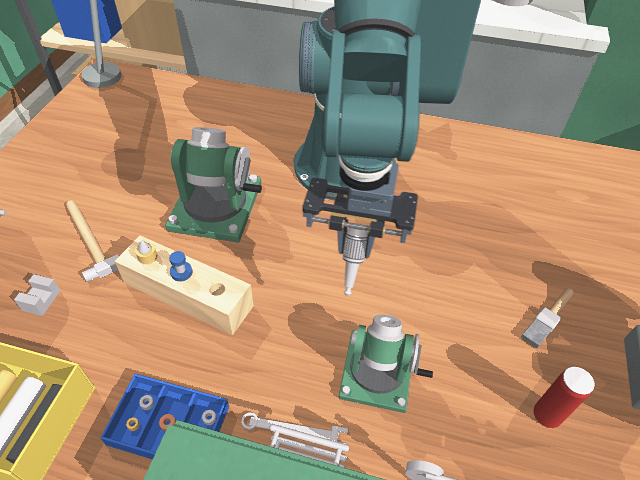

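View pics/top5.png

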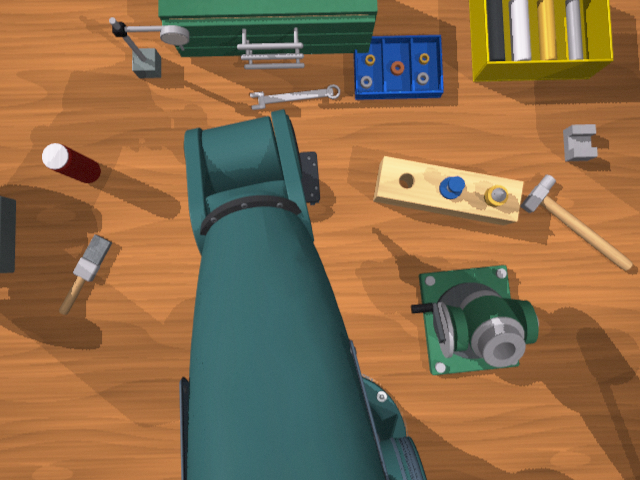

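```bash
python3 - <<'E'
import cv2
cv2.imwrite("pics/c5.png",cv2.resize(cv2.imread("pics/scene5.png")[200:350,300:440],None,fx=5,fy=4))
E
```

```text
(no output)
```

View pics/c5.png

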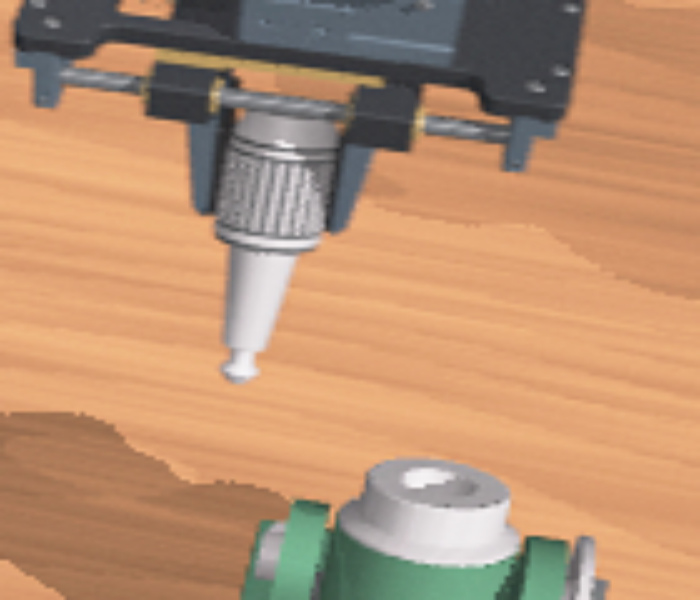

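```bash
python3 - <<'E'
from h import *
np.set_printoptions(precision=4,suppress=True)
o=bot.get_obs();G=o["ee_pos"]-[0,0,.06];y=o["orientation"][2]
x=np.array([np.cos(y),np.sin(y),0]);n=np.array([-np.sin(y),np.cos(y),0])
P=[]
for p in((238,374),(241,350),(266,250)):
    c,d=ray("scene",(300+p[0]/5-.4,200+p[1]/4-.4));q=c+d*(n@(G-c))/(n@d);P.append(q)
    r=q-G;print(q,np.linalg.norm(r),"tilt",np.arctan2(r@x,-r[2]))
r=P[0]-P[2];print(np.arctan2(r@x,-r[2]),np.linalg.norm(r))
a=np.array([-np.sin(.56)*np.cos(.05),-np.sin(.56)*np.sin(.05),np.cos(.56)])
S=np.array([.562,.2045,.15])
for h in(.0,.02,.05,.1,.112): print(h,S+h*a+[0,0,.06])
E
```

```text
[0.5288 0.1216 0.1576] 0.1123839704007507 tilt 0.3515017928579301
[0.5306 0.1217 0.1795] 0.09296583540960869 tilt 0.45104904770812615
[0.4808 0.1191 0.1918] 0.07191361378547285 tilt -0.1302796543582837
0.9519815313208638 0.05897261576500211
0.0 [0.562  0.2045 0.21  ]
0.02 [0.5514 0.204  0.2269]
0.05 [0.5355 0.2032 0.2524]
0.1 [0.5089 0.2018 0.2947]
0.112 [0.5026 0.2015 0.3049]
```

```bash
cat >> h.py <<'E'
def proj(n,p):
    c=bot.camera_model(n);q=np.linalg.inv(c["T"])@np.append(p,1)
    return np.array([c["cx"]+c["fx"]*q[0]/-q[2],c["cy"]-c["fy"]*q[1]/-q[2]])
E
python3 - <<'E'
from h import *
np.set_printoptions(precision=2,suppress=True)
o=bot.get_obs();G=o["ee_pos"]-[0,0,.06];y=o["orientation"][2]
for th in(.3,.4,.45,.5,.56,.65):
    ax=np.array([np.sin(th)*np.cos(y),np.sin(th)*np.sin(y),-np.cos(th)])
    print(th,proj("scene",G+.096*ax),proj("scene",G+.032*ax))
E
```

```text
0.3 [348.64 284.4 ] [352.72 256.12]
0.4 [347.92 287.24] [352.49 257.02]
0.45 [347.59 288.51] [352.38 257.41]
0.5 [347.26 289.68] [352.28 257.76]
0.56 [346.9  290.94] [352.16 258.13]
0.65 [346.39 292.53] [352.01 258.57]
```

Request:
{"name": "play_rows", "arguments": {"travel": [[1,20,0],[2,45,0],[4,65,0],[6,78,-4],[6,82,-7],[6,82,-7],[6,82,-7],[6,82,-7]], "spin": [0,0,0,0,0,0,0,0], "grip": [0.2,0.2,0.2,0.2,0.2,0.2,0.2,0.2]}}

```text
time_s: 6.6
ee_pos: [0.4963, 0.1982, 0.3161]
orientation: [3.141, 0.0, 0.048]
wrist_force: [-0.1, -0.6, -3.4]
gripper_width: 0.0378
```

```bash
cat > snap.py <<'E'
import sys,cv2
from h import *
np.set_printoptions(precision=4,suppress=True)
k=sys.argv[1]
im=bot.read_camera("scene");cv2.imwrite(f"pics/s{k}.png",im)
cv2.imwrite(f"pics/k{k}.png",cv2.resize(im[220:360,320:460],None,fx=4,fy=4,interpolation=cv2.INTER_CUBIC))
o=bot.get_obs();print(o["time_s"],o["gripper_width"],o["wrist_force"],o["ee_pos"],o["orientation"])
E
python3 snap.py 6
```

```text
6.65 0.03825306048319595 [-0.4491 -0.4082 -3.1222] [0.4964 0.1982 0.3162] [3.1414 0.0001 0.0482]
```

View pics/k6.png

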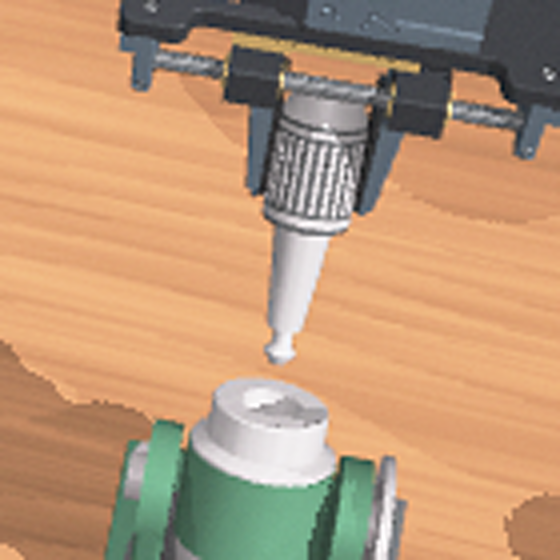

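```bash
python3 - <<'E'
from h import *
np.set_printoptions(precision=2,suppress=True)
a=np.array([-np.sin(.56)*np.cos(.05),-np.sin(.56)*np.sin(.05),np.cos(.56)])
S=np.array([.562,.2045,.15]);k=lambda p:(proj("scene",p)-[320,220])*4
for q in(S,S+.025*a,S+.05*a,S+.125*a,S+[.01,0,0],S+[0,.01,0],S+[0,0,.01]):print(k(q))
n=np.cross(a,[0,1,0.]);n/=np.linalg.norm(n);m=np.cross(a,n)
f=np.array([k(S+.0255*(n*np.cos(t)+m*np.sin(t))) for t in np.linspace(0,6.28,40)]);print(f.min(0),f.max(0))
f=np.array([k(S+.0138*(n*np.cos(t)+m*np.sin(t))) for t in np.linspace(0,6.28,40)]);print(f.min(0),f.max(0))
G=np.array([.4964,.1982,.2562])
print(k(G-.097*a),k(G-.032*a))
E
```

```text
[269.43 401.28]
[279.01 351.62]
[288.75 301.1 ]
[319.02 144.18]
[265.52 419.58]
[291.21 406.46]
[272.19 389.49]
[213.77 375.63] [325.4  428.17]
[239.26 387.25] [299.7  415.67]
[273.43 345.  ] [299.02 211.5 ]
```

Request:
{"name": "play_rows", "arguments": {"travel": [[-1,1,0],[3,1.2,-7],[7,1.4,-13.5],[11,1.6,-20],[15,1.8,-27],[19,2,-33.5],[19,2,-33.5],[19,2,-33.5]], "spin": [0,0,0,0,0,0,0,0], "grip": [0.2,0.2,0.2,0.2,0.2,0.2,0.2,0.2]}}

```text
time_s: 7.32
ee_pos: [0.5154, 0.201, 0.282]
orientation: [3.141, 0.001, 0.049]
wrist_force: [-0.5, -0.2, -4.0]
gripper_width: 0.0378
```

```bash
python3 snap.py 7
```

```text
7.3667 0.03773153400125554 [-0.6923 -0.4836 -3.4681] [0.5154 0.201  0.2825] [3.1414 0.0006 0.0489]
```

View pics/k7.png

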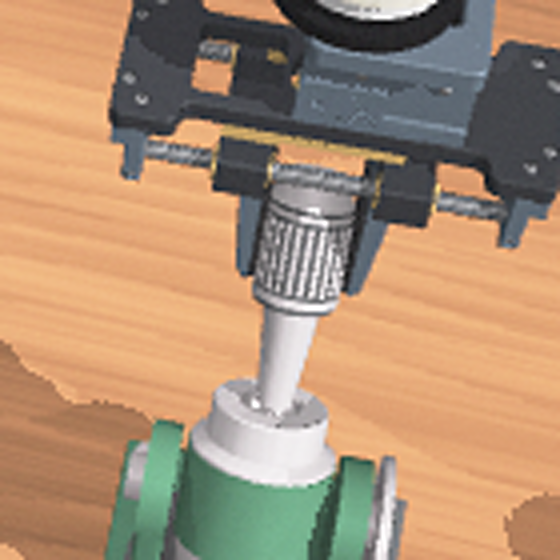

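```bash
python3 -c "
import cv2
i=cv2.imread('pics/s7.png');cv2.imwrite('pics/q7.png',cv2.resize(i[285:345,360:420],None,fx=10,fy=10,interpolation=cv2.INTER_CUBIC))"
```

```text
(no output)
```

View pics/q7.png

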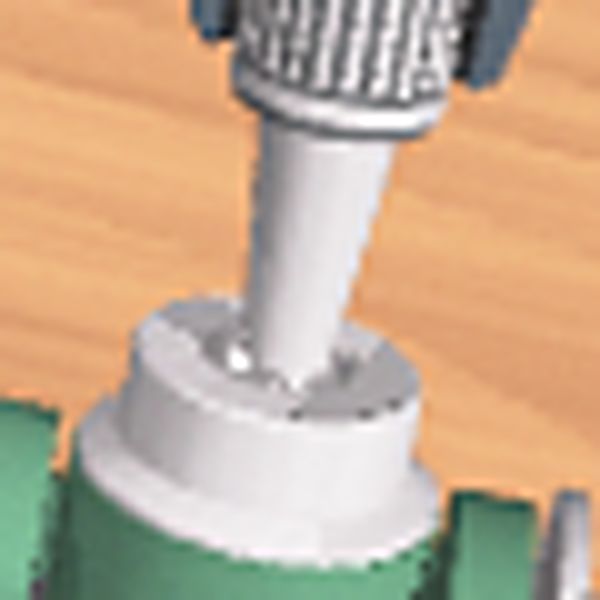

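Request:
{"name": "play_rows", "arguments": {"travel": [[-1.5,0,0],[-3,0,0],[-1,0,-3],[1,0.2,-6.5],[3.5,0.3,-10],[6,0.5,-14],[7.5,0.5,-17],[7.5,0.5,-17]], "spin": [0,0,0,0,0,0,0,0], "grip": [0.2,0.2,0.2,0.2,0.2,0.2,0.2,0.2]}}

```text
time_s: 8.03
ee_pos: [0.523, 0.2014, 0.2648]
orientation: [3.141, 0.001, 0.049]
wrist_force: [-0.5, 1.0, -3.4]
gripper_width: 0.038
```

```bash
sed -i 's/^o=bot/cv2.imwrite(f"pics\/q{k}.png",cv2.resize(im[275:345,350:420],None,fx=8,fy=8,interpolation=cv2.INTER_CUBIC))\no=bot/' snap.py; python3 snap.py 8
```

```text
8.0833 0.03744925281081538 [-0.6748 -0.1563 -2.7447] [0.5229 0.2015 0.2652] [3.1414 0.0009 0.0488]
```

View pics/q8.png

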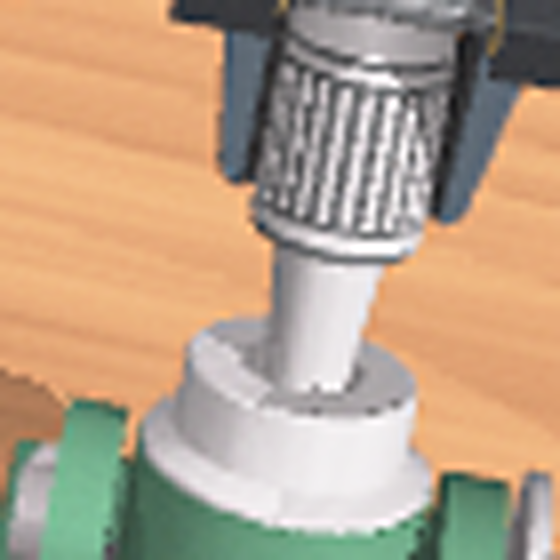

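Request:
{"name": "play_rows", "arguments": {"travel": [[-1,-1,0],[-1.5,-2,0],[-0.5,-2,-2],[0.5,-2,-3.5],[2,-1.8,-5.5],[3,-1.8,-7],[4,-1.7,-8.5],[4,-1.7,-8.5]], "spin": [0,0,0,0,0,0,0,0], "grip": [0.2,0.2,0.2,0.2,0.2,0.2,0.2,0.2]}}

```text
time_s: 8.75
ee_pos: [0.527, 0.1998, 0.2568]
orientation: [3.141, 0.0, 0.049]
wrist_force: [0.5, 0.1, -3.6]
gripper_width: 0.038
```

```bash
 python3 snap.py 9
```

```text
8.8 0.038037426399944646 [-0.6381 -0.6154 -3.4283] [0.5269 0.1999 0.257 ] [3.1415 0.0003 0.049 ]
```

View pics/q9.png

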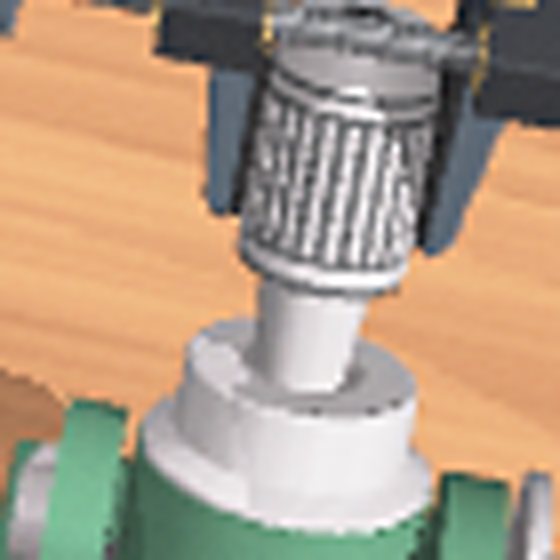

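Request:
{"name": "play_rows", "arguments": {"travel": [[-0.5,-0.8,0],[0,-0.8,-1],[0.5,-0.8,-2],[1.2,-0.8,-3],[1.8,-0.8,-4],[2.3,-0.8,-5],[2.3,-0.8,-5],[2.3,-0.8,-5]], "spin": [0,0,0,0,0,0,0,0], "grip": [0.2,0.2,0.2,0.2,0.2,0.2,0.2,0.2]}}

```text
time_s: 9.47
ee_pos: [0.5292, 0.199, 0.2522]
orientation: [3.142, 0.0, 0.049]
wrist_force: [0.2, -0.3, -3.7]
gripper_width: 0.0376
```

```bash
 python3 snap.py 10
```

```text
9.5167 0.03764176751934865 [ 0.492  -0.1405 -2.7125] [0.5292 0.199  0.2522] [3.1416 0.0001 0.0489]
```

View pics/q10.png

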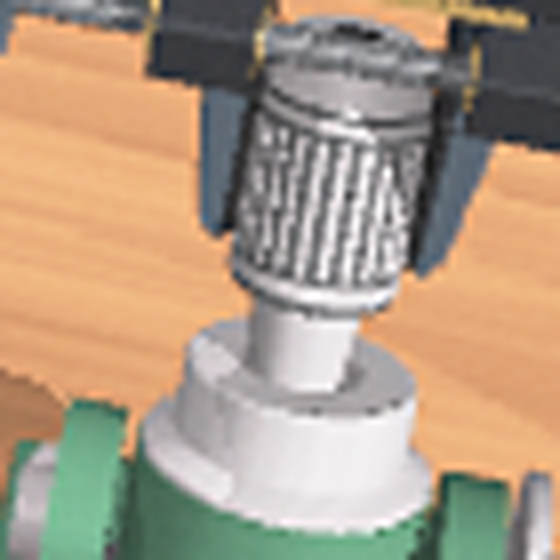

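Request:
{"name": "play_rows", "arguments": {"travel": [[0,-0.2,0],[0.3,-0.3,-0.5],[0.6,-0.3,-1],[0.9,-0.3,-1.5],[1.2,-0.3,-2],[1.5,-0.3,-2.5],[1.9,-0.3,-3],[1.9,-0.3,-3]], "spin": [0,0,0,0,0,0,0,0], "grip": [0.2,0.2,0.2,0.2,0.2,0.2,0.2,0.2]}}

```text
time_s: 10.18
ee_pos: [0.5311, 0.1988, 0.2491]
orientation: [-3.142, 0.0, 0.049]
wrist_force: [-0.6, 1.1, -3.7]
gripper_width: 0.0377
```

```bash
 python3 snap.py 11
```

```text
10.2333 0.03813182533231876 [ 0.2187  0.9993 -2.9164] [0.5311 0.1988 0.2492] [-3.1415  0.0001  0.0489]
```

View pics/q11.png

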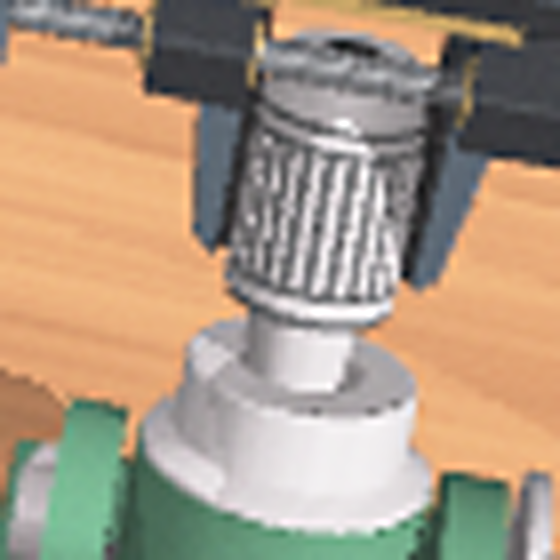

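Request:
{"name": "play_rows", "arguments": {"travel": [[0,0,0],[0,0,0],[0,0,0],[0,0,0],[0,0,0],[0,0,0],[0,0,0],[0,0,0]], "spin": [0,0,0,0,0,0,0,0], "grip": [0.42,0.44,0.46,0.48,0.5,0.55,0.6,0.6]}}

```text
time_s: 10.9
ee_pos: [0.5311, 0.1987, 0.2493]
orientation: [-3.142, -0.0, 0.049]
wrist_force: [1.0, 0.4, 0.3]
gripper_width: 0.0544
```

```bash
 python3 snap.py 12
```

```text
10.95 0.0547222969550486 [ 0.2902  0.1637 -0.255 ] [0.5311 0.1987 0.2493] [-3.1416 -0.      0.049 ]
```

View pics/q12.png

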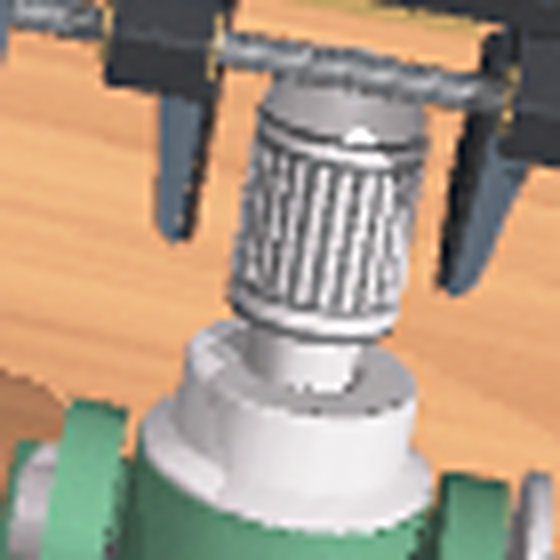

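Request:
{"name": "play_rows", "arguments": {"travel": [[0,0,15],[0,0,35],[0,0,55],[0,0,75],[-10,0,75],[-25,0,75],[-35,0,70],[-35,0,60]], "spin": [0,0,0,0,0,0,0,0], "grip": [0.6,0.6,0.6,0.6,0.3,0,0,0], "newtons": 30}}

```text
time_s: 11.62
ee_pos: [0.4947, 0.1987, 0.309]
orientation: [-3.141, -0.001, 0.049]
wrist_force: [0.5, -0.3, 0.4]
gripper_width: 0.031
```

Request:
{"name": "play_rows", "arguments": {"travel": [[0,0,0],[0,0,0],[0,0,0],[0,0,-4],[0,0,-8],[0,0,-8],[0,0,-8],[0,0,-8]], "spin": [0,0,0,0,0,0,0,0], "grip": [0,0,0,0,0,0,0,0]}}

```text
time_s: 12.28
ee_pos: [0.4962, 0.1987, 0.3012]
orientation: [3.142, 0.0, 0.049]
wrist_force: [0.6, -0.3, -0.4]
gripper_width: 0.0
```

```bash
 python3 snap.py 13
```

```text
12.3333 0.0005987470597350849 [0.4926 0.0839 0.0122] [0.4962 0.1987 0.3013] [-3.1415 -0.0001  0.0489]
```

View pics/k13.png

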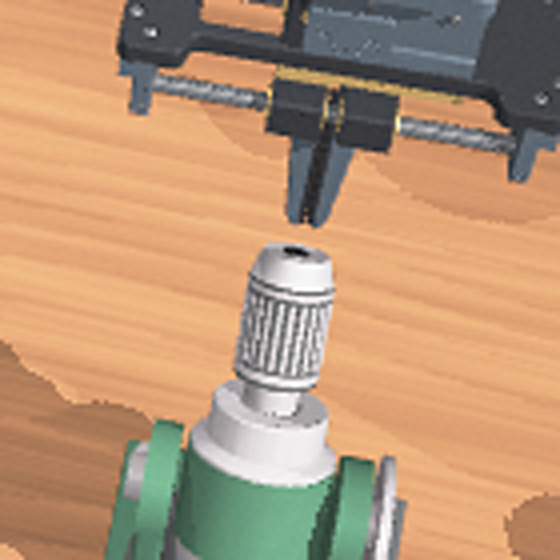

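Request:
{"name": "play_rows", "arguments": {"travel": [[0,-2.5,0],[2,-2.4,-3.4],[4,-2.3,-6.8],[6,-2.2,-10.2],[7,-2.2,-11.8],[8,-2.1,-13.5],[8,-2.1,-13.5],[8,-2.1,-13.5]], "spin": [0,0,0,0,0,0,0,0], "grip": [0,0,0,0,0,0,0,0]}}

```text
time_s: 13.0
ee_pos: [0.5041, 0.1967, 0.2877]
orientation: [3.142, 0.0, 0.049]
wrist_force: [-1.2, 0.3, 1.5]
gripper_width: 0.0003
```

```bash
 python3 snap.py 14
```

```text
13.05 0.000562795324488821 [-1.8079  0.7572  1.3761] [0.5041 0.1967 0.2878] [-3.1416  0.      0.0491]
```

View pics/k14.png

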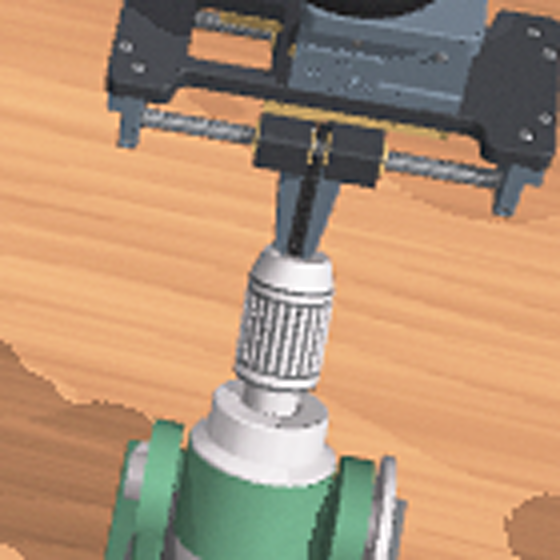

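Request:
{"name": "play_rows", "arguments": {"travel": [[0.5,0,-0.8],[1,0,-1.7],[1.6,0.1,-2.5],[2.1,0.1,-3.4],[2.65,0.1,-4.2],[2.65,0.1,-4.2],[2.65,0.1,-4.2],[2.65,0.1,-4.2]], "spin": [0,0,0,0,0,0,0,0], "grip": [0,0,0,0,0,0,0,0]}}

```text
time_s: 13.72
ee_pos: [0.5072, 0.1969, 0.2842]
orientation: [-3.141, -0.001, 0.049]
wrist_force: [-2.5, 0.4, 5.4]
gripper_width: 0.0006
```

```bash
 python3 snap.py 15
```

```text
13.7667 0.0005473928031351445 [-1.2515  0.0097  7.1335] [0.5072 0.1969 0.2842] [-3.1412 -0.0014  0.049 ]
```

View pics/k15.png

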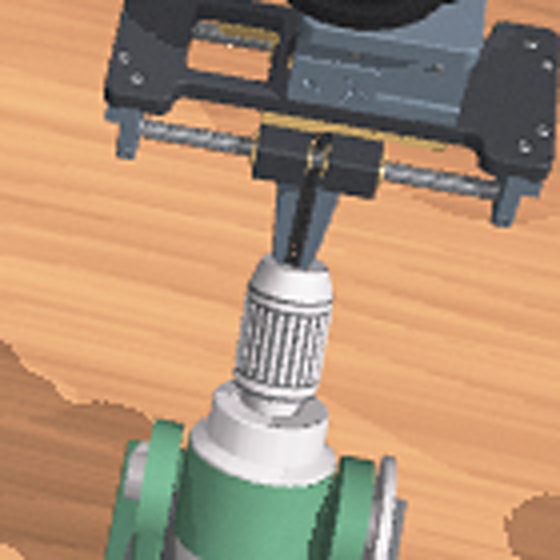

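Request:
{"name": "play_rows", "arguments": {"travel": [[0.5,0,-0.8],[1,0,-1.7],[1.6,0.1,-2.5],[2.1,0.1,-3.4],[2.65,0.1,-4.2],[3.2,0.1,-5],[3.2,0.1,-5],[3.2,0.1,-5]], "spin": [0,0,0,0,0,0,0,0], "grip": [0,0,0,0,0,0,0,0]}}

```text
time_s: 14.43
ee_pos: [0.5115, 0.1974, 0.2804]
orientation: [-3.14, -0.005, 0.049]
wrist_force: [0.3, 0.1, 14.9]
gripper_width: 0.0005
```

```bash
 python3 snap.py 16
```

```text
14.4833 0.00032904640280101183 [ 0.6447 -0.903  15.4984] [0.5115 0.1973 0.2804] [-3.1404 -0.0045  0.049 ]
```

View pics/k16.png

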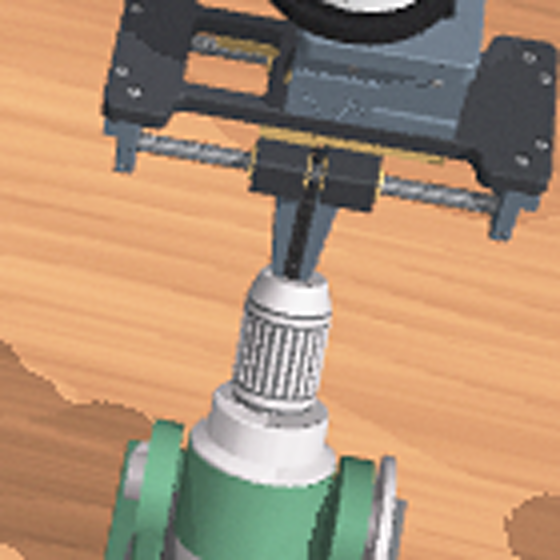

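Request:
{"name": "play_rows", "arguments": {"travel": [[0.6,0,-0.8],[1.2,0,-1.7],[1.8,0.1,-2.5],[2.4,0.1,-3.4],[3,0.1,-4.2],[3.5,0.1,-5],[3.5,0.1,-5],[3.5,0.1,-5]], "spin": [0,0,0,0,0,0,0,0], "grip": [0,0,0,0,0,0,0,0]}}

```text
time_s: 15.15
ee_pos: [0.5154, 0.1981, 0.2793]
orientation: [-3.139, -0.005, 0.049]
wrist_force: [-28.3, -3.0, 72.4]
gripper_width: 0.0005
```

```bash
 python3 snap.py 17
```

```text
15.2 -0.0001132710828809215 [-27.5275  -3.1567  71.2542] [0.5154 0.1981 0.2793] [-3.1394 -0.005   0.049 ]
```

View pics/k17.png

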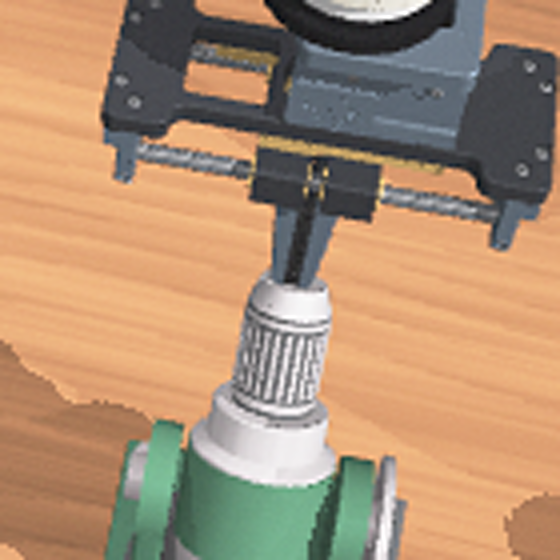

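Request:
{"name": "play_rows", "arguments": {"travel": [[-1.5,0,3],[-4,0,7],[-8,0,14],[-14,0,24],[-20,0,35],[-26,0,45],[-30,0,55],[-30,0,55]], "spin": [0,0,0,0,0,0,0,0], "grip": [0,0,0,0,0,0,0,0]}}

```text
time_s: 15.87
ee_pos: [0.4833, 0.1972, 0.331]
orientation: [-3.141, -0.003, 0.049]
wrist_force: [1.0, -0.5, 0.9]
gripper_width: 0.0004
```

```bash
 python3 snap.py 18
```

```text
15.9167 0.00026371133494819485 [ 0.1894  0.0661 -0.3436] [0.4835 0.1971 0.3299] [-3.1409 -0.0022  0.0493]
```

View pics/q18.png

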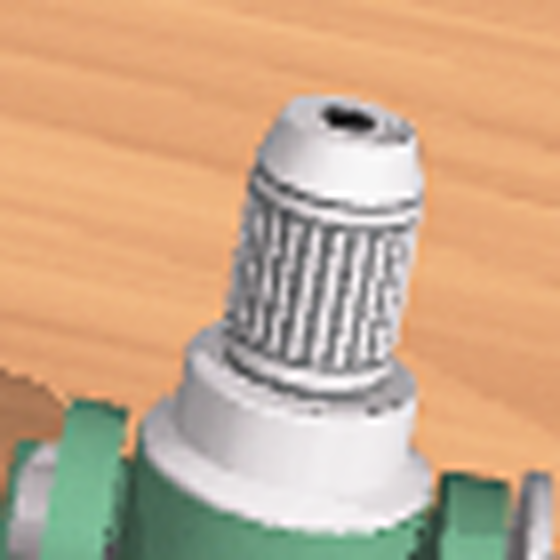

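```bash
python3 - <<'E'
from h import *
np.set_printoptions(precision=1,suppress=True)
a=np.array([-np.sin(.56)*np.cos(.05),-np.sin(.56)*np.sin(.05),np.cos(.56)])
S=np.array([.562,.2045,.15]);q=lambda p:(proj("scene",p)-[350,275])*8
n=np.cross(a,[0,1,0.]);n/=np.linalg.norm(n);m=np.cross(a,n)
def circ(h,r): return np.array([q(S+h*a+r*(n*np.cos(t)+m*np.sin(t))) for t in np.linspace(0,6.28,60)])
for h,r in((0,.0255),(0,.019),(.003,.019),(.06,.015),(.048,.019)):
    f=circ(h,r);print(h,r,f.min(0),f.max(0))
print(q(S+.06*a))
im=cv2.imread("pics/s18.png")
for h,r,c in((0,.0255,(0,0,255)),(0,.019,(255,0,0)),(.06,.015,(0,255,0))):pass
def dark(k):
    g=cv2.cvtColor(cv2.imread(f"pics/s{k}.png"),cv2.COLOR_BGR2GRAY)[280:296,385:402] if k==18 else None
    ys,xs=np.where(g<50);return xs.mean()+385,ys.mean()+280,len(xs)
print(dark(18))
E
```

```text
0 0.0255 [187.3 311.3] [411.  416.4]
0 0.019 [215.7 324.1] [382.4 402.4]
0.003 0.019 [217.9 312.5] [384.7 390.4]
0.06 0.015 [278.3  93.7] [412.7 149.7]
0.048 0.019 [251.4 134.7] [420.9 207.3]
[345.4 121.3]
(np.float64(393.0), np.float64(289.5), 8)
```

Request:
{"name": "play_rows", "arguments": {"travel": [[0,-10,20],[0,-40,40],[0,-75,50],[0,-110,50],[0,-145,50],[0,-180,50],[0,-215,50],[0,-250,50]], "spin": [0,0,0,0,0,0,0,0], "grip": [0,0,0,0,0,0,0,0]}}

```text
time_s: 16.58
ee_pos: [0.4831, -0.0548, 0.3783]
orientation: [-3.142, 0.0, 0.049]
wrist_force: [-0.6, -0.5, 0.3]
gripper_width: 0.0003
```

```bash
 python3 - <<'E'
from h import *
im=bot.read_camera("top");cv2.imwrite("pics/t19.png",im)
s=bot.read_camera("scene");cv2.imwrite("pics/s19.png",s)
f=lambda i,x,y:cv2.resize(i[y:y+60,x:x+50],None,fx=8,fy=8,interpolation=cv2.INTER_CUBIC)
cv2.imwrite("pics/q19.png",np.hstack([f(im,205,135),f(s,363,282)]))
E
```

```text
(no output)
```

View pics/q19.png

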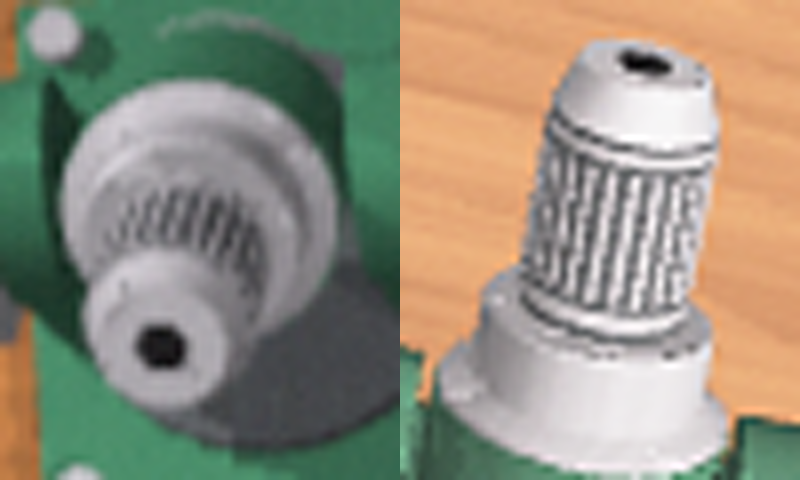

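View pics/t19.png

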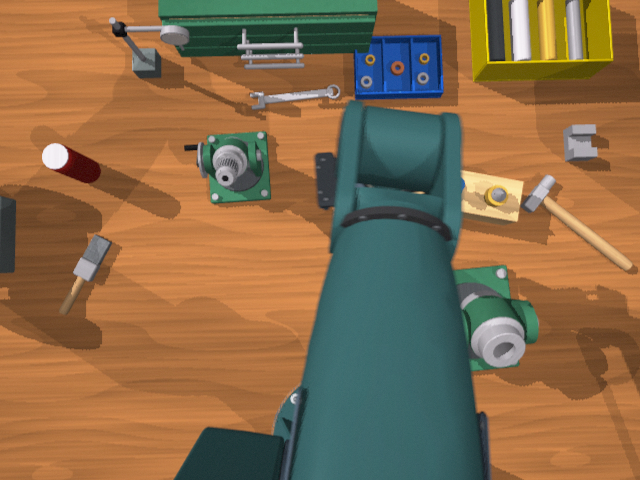

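```bash
 python3 - <<'E'
from h import *
np.set_printoptions(precision=4,suppress=True)
P,e=tri((224.75,177.9),(393.4,289.4));print(P,e)
a=np.array([-np.sin(.56)*np.cos(.05),-np.sin(.56)*np.sin(.05),np.cos(.56)])
for S in([.5614,.2047,.1482],[.562,.2045,.15],[.5614,.2036,.15],[.5626,.2046,.15]):
    d=P-S;print(d@a,np.linalg.norm(d),np.linalg.norm(d-a*(d@a)), np.arccos(d@a/np.linalg.norm(d)))
E
```

```text
[0.5261 0.2024 0.1975] 0.0012464300879090405
0.06053175331959461 0.06064938893198955 0.0037756082794013174 0.06229331076833474
0.05931969788288548 0.05954759940172407 0.005204809083088618 0.08751753711674626
0.05897749105038031 0.05916370964816176 0.004690425218922016 0.07936203646391952
0.05964066611947047 0.0599143207778805 0.005719858311235583 0.09561291081891418
```

```bash
 python3 - <<'E'
from h import *
np.set_printoptions(precision=2,suppress=True)
S=np.array([.5614,.204,.15])
for th,y,h in((.56,.05,.06),(.6,.05,.06),(.64,.05,.06),(.56,.0,.06),(.56,.1,.06),(.56,.05,.063)):
    a=np.array([-np.sin(th)*np.cos(y),-np.sin(th)*np.sin(y),np.cos(th)])
    print(th,y,h,proj("top",S+h*a)-proj("top",S),proj("scene",S+h*a)-proj("scene",S))
t0,t1=[cv2.imread(f"pics/{n}.png") for n in("top0","t19")]
s0,s1=[cv2.imread(f"pics/{n}.png") for n in("scene0","s19")]
f=lambda i,x,y:cv2.resize(i[y:y+50,x:x+50],None,fx=8,fy=8,interpolation=cv2.INTER_CUBIC)
cv2.imwrite("pics/q20.png",np.hstack([f(t0,205,140),f(s0,363,300)]))
E
```

```text
0.56 0.05 0.06 [-3.81 11.38] [  5.81 -30.15]
0.6 0.05 0.06 [-3.61 12.61] [  5.85 -30.63]
0.64 0.05 0.06 [-3.41 13.82] [  5.87 -31.05]
0.56 0.0 0.06 [-4.69 11.43] [  6.7  -29.97]
0.56 0.1 0.06 [-2.93 11.3 ] [  4.92 -30.3 ]
0.56 0.05 0.063 [-4.01 11.99] [  6.11 -31.69]
```

View pics/q20.png

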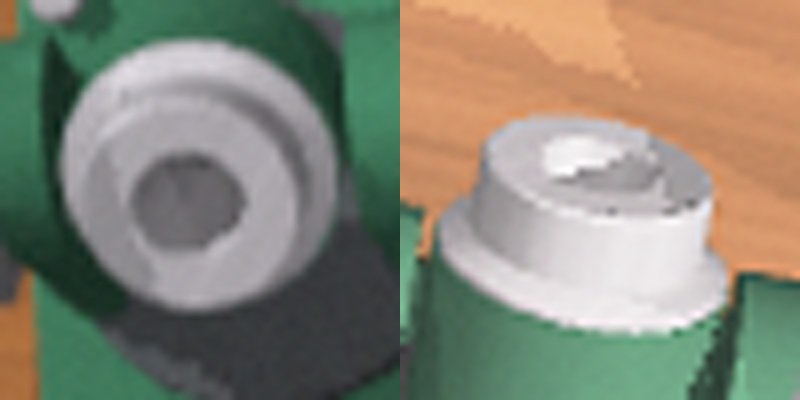

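```bash
 python3 - <<'E'
import cv2
s=cv2.imread("pics/s19.png")
cv2.imwrite("pics/q21.png",cv2.resize(s[312:332,370:405],None,fx=20,fy=20,interpolation=cv2.INTER_NEAREST))
E
```

```text
(no output)
```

View pics/q21.png

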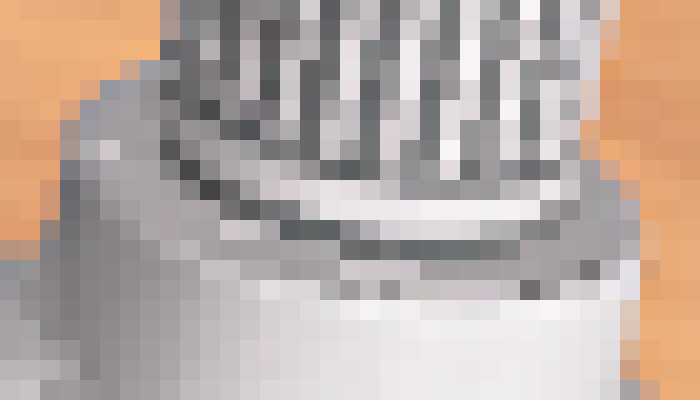

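```bash
 python3 - <<'E'
from bench import bot
o=bot.get_obs();print(o["time_s"],o["wrist_force"],abs(o["qvel"]).max());print(bot.close_job())
E
```

```text
16.6833 [-0.37303931 -0.10736832 -0.03320435] 0.0842262819345247
the job is handed in; nothing more can be done
None
```

View pics/s19.png

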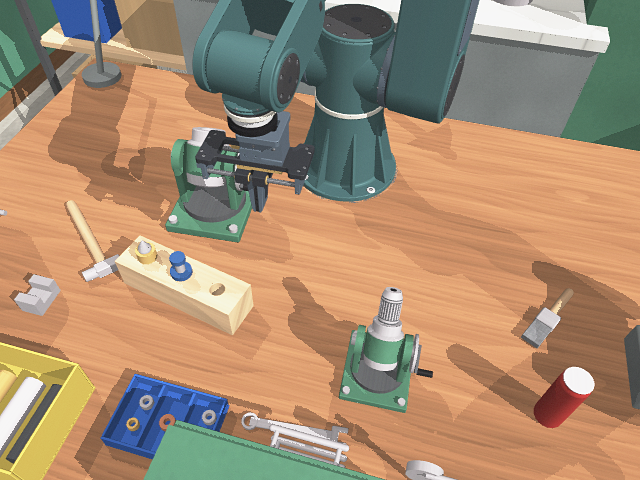

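The job is handed in at 16.7 s, and my checks suggest the chuck is home and locked in the smaller head, though one angle estimate came out over the limit.

**What I did:** I gripped the chuck in the rack and tilted it in the pads by levering its shank on the rim of its own hole. I then lowered it into the socket without forcing and let go. It settled on the catch about 11 mm proud. After that I pressed its nose with closed fingers in three slow strokes rather than quick taps. It went in about 13 mm at about 7 to 15 N, then met a hard stop. The last stroke overran against that stop to about 77 N at the wrist, below the 120 N limit, and I backed off.

**What the last checks showed:**
- **Depth:** the shoulder looks within about 1 mm of the socket face at its near edge. The nose sits 59 to 60.5 mm from the mouth by two-view measurement, where 60 mm is expected.
- **Alignment (disagrees):** the same measurement gave 0.06 to 0.10 rad off-axis, against a limit of 0.06. The near shoulder edge looked nearly flush, and the shifts of socket and tools between the two cameras were of similar size. I took it as measurement error but did not confirm that.
- **Locking:** I infer this from the travel and the hard stop; there was no direct signal of the snap.
- **Other tools:** the revolving centre and the arbor still stand in the rack in the last picture.
- **Robot:** it was clear of everything, with the wrist force near zero.

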